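Switch the vial sorter to its other chute and release the waiting vials

ROBOT

A 7-joint arm with a two-finger parallel gripper is mounted at the origin on a cart in front of the work surface, level with it; the furniture and walls round the work are solid. World frame = base frame: x ahead of the robot, y to its left, z up, the work surface at z = 0. Lengths are in m, angles in rad, forces in N, time in s.
With the tool pointing down it reaches from about 0.425 to 0.925 m from the base axis. Payload 6.8 kg.
Tool frame: the origin (TCP) lies on the front face of the gripper's body, between the roots of the fingers; the fingertips stand 73 mm ahead of it and the grasp point (between the pads) lies r.pinch_z ahead of it (r.pinch_z is the distance from the TCP to the grasp point, in m); z points along the fingers, y is the direction in which the jaws open and shut (so a half turn about z gives the same grasp; the last joint's range is limited). The gripper opens to 85 mm and grips with 20 to 120 N. Pads are 22 mm wide; open, the fingers measure 114 mm over their backs; the gripper's body (76 mm by 85 mm) begins 54 mm behind the grasp point. The pads swing forward as they close: fully open they stand 13 mm farther back than shut.
Start: joints at [1.225, 0.477, 0.022, 1.555, -0.011, 1.109, -0.083], TCP at [0.159, -0.656, 0.304] pointing down, gripper open.
Joint ranges: [-2.96, 2.96], [-0.34, 2.1], [-1.41, 1.46], [0.24, 2.44], [-1.37, 4.51], [0.17, 1.92], [-2.96, 2.96]. Speed limits (rad/s): [2.39, 2.39, 3.14, 3.14, 3.14, 3.14, 3.14].

INTERFACE

Orientations are given as a rotation vector (axis times angle).
In Python, from bench import readout, grab_frame, r, search_frame, masks_of, tip_of gives the robot as it stands.
- The arm moves only by the tool step_arm, never from a script. Its argument "commands" is a list of rows, each a list of 7 numbers: the shift along the tool's x, y, z as a fraction of full scale, then the turn, a rotation vector about the tool's x, y, z as a fraction of full scale, then the gripper's target within -1 to 1 (shut at 1, half-way at 0, fully open at -1). In form: [[tx, ty, tz, ax, ay, az, hand], ...]. A call has exactly 10 rows; each row is the pose to reach, as a shift and turn from the pose measured when the call began, along the tool's axes at that moment, turning the shorter way round; what a row does not reach only later rows make up. Full scale, the value 1, is 500 mm for a shift and 360 degrees for a turn. A row lasts 1/8 s, in which the tool goes at most 62.5 mm and 10.7 degrees, less where a joint would pass 70% of its speed; a pose out of reach is approached as far as the arm can. A call with a number of a shift or a turn outside -1 to 1 is refused whole. A call with a gripper value outside its range is refused whole. The fingers move at their own pace and stop on an object; "newtons" is the grip in N (left out, the last holds). Time passes only in rows, so rows that repeat a pose let the fingers close, or fill a call up. It gives the time, the measured TCP pose, the force and the opening at its end, in the units of the state.
- readout.get_obs(): the state, without advancing time (a new reading comes with each control period).
- grab_frame(name): name is "scene" or "side" or "wrist"; returns a dict with "img" (384x512x3 uint8, red, green, blue), "K" (3x3 intrinsics, pixels), "world_to_cam" (4x4, takes a point from world to camera coordinates). Camera axes: x right, y down, z forward; pixel columns grow to the right and rows downward; lengths in m; the calibration is good to about 2 mm. A picture is of the moment at which its call begins. There is no depth.
- r.hand_in(): hands the job in, once; it reports no verdict.
Trained networks look in a picture, given as the dict that the camera call returned (one of the last four; its "shot" number tells which), for a name from the list of things; names that differ only in an ending like _2 or _b are one class to them, and where a whole thing is asked for, a point or a joint stands for the part that bears it (a point fixed in the world has none). Each returns a list of dicts, best first, with "p" (0 to 1); they miss things now and then, are a little off and sometimes report something else, mostly with a low value. They report only what shows in the picture. A call takes as long as a camera call. They do not tell look-alikes from the thing itself.
- search_frame(thing, picture): "extent" ([centre column, centre row, width, height] in pixels, round what is visible of it).
- masks_of(thing, picture): "pixels" (384x512 bool, what is visible of it) and "extent" ([centre column, centre row, width, height] in pixels, round what is visible of it).
- tip_of(thing, picture): "point" ([column, row] in pixels: a listed point, or the origin of a listed thing).
The state is a dict: "clock": time; "joints": joint angles; "qvel": joint speeds; "tau": joint torques, N m; "tcp_pos": TCP position; "orientation": TCP orientation; "contact_force": force on the tool from outside, world axes, zero at the start; "moment": the same for the moment, N m; "grip_width": finger opening in m.
Only numpy, scipy, OpenCV 4.12 (cv2) and the standard library are available. Lean on these libraries where they do the work, as an engineer would, in place of code of your own. Each camera call takes 0.05 s, during which the arm holds its last target. There are 200 camera calls.

TASK

The vial sorter's seesaw gate is still set for the last batch: press down its raised paddle so that the gate rocks over its pivot onto the other stop. Then press the release key well down and keep it down until all three waiting vials have rolled down the other chute into its tray, and let the key come up again. Work with the fingertips only: do not touch, grip or lift the vials, and leave the things standing round the sorter alone.

Things in the scene. Friction and masses are not known exactly. Their poses are not given: they have to be found in the camera images.
- sorter: Bench-top gravity vial sorter, fixed, 105 x 400 x 212 mm: grey base, aluminium back plate, smooth lined ramp and chutes, clear front guard (outer face at x = -30 mm, 197 mm high). Origin under the middle of its base; x away from the robot, turned up to 0.25 rad, y to the left. An open steel ramp runs down from the left to a throat over the gate at y = 0; a steel chute leads to a grey tray at each end.
- gate (a joint): Angle of the seesaw gate about its shaft (along the sorter's x at y = 0, 80 mm above the bench), rad. Positive: left side up, right side low, so vials roll into the right tray; negative: right side up, vials roll left. It rests on a stop at +0.38 or -0.38; a weight over the shaft makes it fall to the side of 0 it is on. Rocking it over takes about 1.5 N at the raised paddle.
- paddle_left (a point): Pressing point on top of the gate's left black paddle (30 mm wide along y, 60 deep along x, 6 thick; point 22 mm behind the front edge), fixed to the gate 88 mm left of the shaft, 28 mm above it and 78 mm in front of the sorter's middle. About 139 mm above the bench when raised, 73 mm when lowered; on its arc down it shifts 21 mm outward. Nothing stands above it.
- paddle_right (a point): The same point on the right paddle, 88 mm to the right of the pivot; up when the left one is down.
- key (a joint): Travel of the release key, m: 0 = up (a blade stands 10 mm above the ramp and holds the vials), from 0.0105 on the blade is below the ramp and the vials roll, all within about 2 s; hard stop at 0.018, so 0.014 is a good depth. A spring returns it: about 2 N to start, 4 N at 0.014. Let up too early, it stops the vials still above it.
- key_top (a point): Pressing point on top of the release key, a black paddle (30 mm wide along y, 52 deep along x, 6 thick) in front of the guard, right above the gate's shaft, midway between the gate's paddles, 74 mm in front of the sorter's middle; top 153 mm above the bench when up. Pressed straight down.
- waiting_a: Vial waiting in the queue: a closed screw-cap glass vial, 22 mm diameter, 48 mm long, 11 to 17 g, lying across the feed ramp with its cap toward the robot. Origin at the middle of its bottom (the end away from the robot); z runs along the vial to the cap. In a tray it lies less than 60 mm above the bench.
- waiting_b: Second vial waiting in the queue: a closed screw-cap glass vial, 22 mm diameter, 48 mm long, 11 to 17 g, lying across the feed ramp with its cap toward the robot. Origin at the middle of its bottom (the end away from the robot); z runs along the vial to the cap. In a tray it lies less than 60 mm above the bench.
- waiting_c: Third vial waiting in the queue: a closed screw-cap glass vial, 22 mm diameter, 48 mm long, 11 to 17 g, lying across the feed ramp with its cap toward the robot. Origin at the middle of its bottom (the end away from the robot); z runs along the vial to the cap. In a tray it lies less than 60 mm above the bench.
- tray_left (a point): Middle of the floor of the left catch tray, 26 mm above the bench; the tray floor slopes outward, is 88 mm long (along y) and 50 mm wide, its front wall clear, its walls 62 mm above the bench.
- tray_right (a point): The same point of the right catch tray.
- bottle: Bystander: small white bottle with a green cap, 42 mm diameter, 78 mm high, standing right of the sorter; origin at the middle of its underside.
- timer: Bystander: white laboratory timer, 58 x 58 x 20 mm, lying on the bench; origin at the middle of its underside.
- tape: Bystander: roll of white tape, 77 mm diameter, 19 mm high, lying left of the sorter; origin at the middle of its underside.
- marker: Bystander: blue-capped white marker, 137 x 14 x 18 mm, lying on the bench at the front left; origin at the middle of its underside.
There are look-alikes about, which are no part of the job. What is meant by the waiting_c is not blue, green or yellow, and is the smaller of those in its own colour.

How it is judged:
By the outcome, as a careful person would: the job done as asked, in the order asked, and still so for the second after the job is handed in, with the robot touching nothing.
It also fails if it takes over 40 s, if anything falls off the work surface, if the arm or the gripper's body presses on something with over 40 N, if the wrist force passes 120 N, or if a joint passes its speed limit or range.

## Working session

There is one attempt and no reset: what is moved stays moved. The work goes in short steps, Python scripts to look and compute and a tool call to move; the robot and the scene stay as the last step left them, time stands still between calls to the robot, and variables do not carry over. Pictures are saved under pics/ and viewed, about 8 in all and at most 12, crops included, and the job is handed in when it is done.

Besides the shell and the picture viewer there is one more tool, called by a JSON object that holds its "op" and its "data". step_arm: Moves the arm, as the interface text tells. Its arguments: {"type":"object","properties":{"commands":{"type":"array"},"newtons":{"type":"number"}},"required":["commands"]}

```bash
mkdir -p pics; cat > h.py <<'E'
from bench import readout, grab_frame, r, search_frame, masks_of, tip_of
import numpy as np, cv2
from scipy.spatial.transform import Rotation as R
def save(f,n): cv2.imwrite('pics/'+n+'.png', cv2.cvtColor(f['img'],cv2.COLOR_RGB2BGR))
def proj(f,P):
    P=np.atleast_2d(P); c=(f['world_to_cam']@np.c_[P,np.ones(len(P))].T)[:3]; u=f['K']@c; return (u[:2]/u[2]).T
def ray(f,px):
    T=np.linalg.inv(f['world_to_cam']); d=T[:3,:3]@np.linalg.solve(f['K'],[px[0],px[1],1]); return T[:3,3],d/np.linalg.norm(d)
def atz(f,px,z):
    o,d=ray(f,px); return o+d*(z-o[2])/d[2]
def tri(obs):
    A=0;b=0
    for f,px in obs:
        o,d=ray(f,px);M=np.eye(3)-np.outer(d,d);A=A+M;b=b+M@o
    return np.linalg.solve(A,b)
E
python3 - <<'E'
from h import *
a=grab_frame('scene');b=grab_frame('side')
im=np.hstack([a['img'],b['img']])
save(a,'scene0');save(b,'side0')
for t in ['sorter','paddle_left','paddle_right','key_top','waiting_a','tray_left','tray_right']:
    for n,f in(('scene',a),('side',b)):
        print(t,n,[(np.round(x['point']).tolist(),round(x['p'],2)) for x in tip_of(t,f)[:5]])
o=readout.get_obs();print(o['tcp_pos'],o['orientation'],o['grip_width'],o['clock'],r.pinch_z)
E
```

```text
sorter scene [([236.0, 224.0], 0.69)]
sorter side [([227.0, 231.0], 0.59), ([214.0, 231.0], 0.32)]
paddle_left scene [([245.0, 201.0], 0.55)]
paddle_left side [([252.0, 232.0], 0.7)]
paddle_right scene [([273.0, 198.0], 0.68)]
paddle_right side [([248.0, 194.0], 0.83), ([224.0, 231.0], 0.15)]
key_top scene [([252.0, 191.0], 0.56), ([223.0, 313.0], 0.38)]
key_top side [([252.0, 208.0], 0.66), ([225.0, 232.0], 0.28)]
waiting_a scene [([219.0, 273.0], 0.82), ([283.0, 236.0], 0.75), ([163.0, 236.0], 0.69), ([158.0, 262.0], 0.59), ([210.0, 185.0], 0.45)]
waiting_a side [([268.0, 296.0], 0.69), ([215.0, 222.0], 0.65), ([215.0, 228.0], 0.64), ([214.0, 232.0], 0.58), ([209.0, 321.0], 0.57)]
tray_left scene [([205.0, 244.0], 0.9), ([273.0, 199.0], 0.39)]
tray_left side [([226.0, 272.0], 0.71)]
tray_right scene [([259.0, 197.0], 0.97), ([212.0, 183.0], 0.53)]
tray_right side [([223.0, 189.0], 0.77), ([246.0, 195.0], 0.21)]
[ 0.15902663 -0.65602414  0.30392923] [3.11934556e+00 3.72640225e-01 3.45595110e-05] 0.08545559901978896 0.8 0.0539
```

View pics/scene0.png

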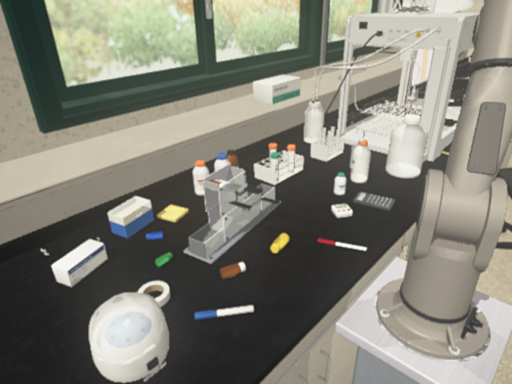

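View pics/side0.png

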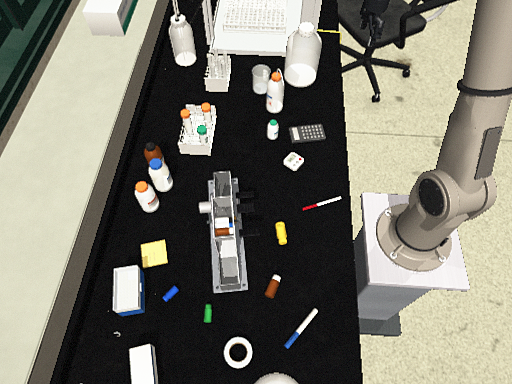

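```bash
python3 - <<'E'
from h import *
a=grab_frame('scene');b=grab_frame('side')
pt={}
for t,pa,pb in [('tray_left',(205,244),(226,272)),('tray_right',(259,197),(223,189)),('pl',(245,201),(252,232)),('pr',(273,198),(248,194)),('key',(252,191),(252,208))]:
    P=tri([(a,pa),(b,pb)]); print(t,P.round(3),proj(a,P)[0].round(),proj(b,P)[0].round())
    z={'tray_left':.026,'tray_right':.026,'key':.153,'pl':.1,'pr':.1}[t]
    print('   at z', atz(a,pa,z).round(3),atz(b,pb,z).round(3))
ca=cv2.resize(a['img'][155:265,175:295],None,fx=5,fy=5,interpolation=cv2.INTER_CUBIC)
cb=cv2.resize(b['img'][165:300,190:275],None,fx=4.4,fy=4.4,interpolation=cv2.INTER_CUBIC)
cv2.imwrite('pics/ca.png',ca[:,:,::-1]);cv2.imwrite('pics/cb.png',cb[:,:,::-1])
E
```

```text
tray_left [0.587 0.168 0.014] [206. 243.] [225. 273.]
   at z [0.574 0.183 0.026] [0.584 0.169 0.026]
tray_right [ 0.625 -0.11   0.041] [260. 197.] [223. 190.]
   at z [ 0.644 -0.128  0.026] [ 0.626 -0.122  0.026]
pl [0.508 0.083 0.148] [244. 202.] [253. 231.]
   at z [0.568 0.018 0.1  ] [0.512 0.065 0.1  ]
pr [ 0.535 -0.076  0.083] [273. 198.] [248. 194.]
   at z [ 0.515 -0.053  0.1  ] [ 0.535 -0.064  0.1  ]
key [0.52  0.025 0.159] [255. 190.] [250. 210.]
   at z [0.528 0.028 0.153] [0.516 0.013 0.153]
```

View pics/ca.png

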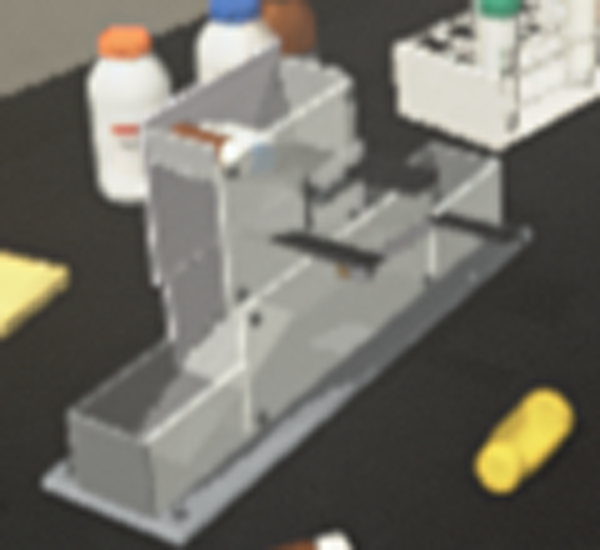

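View pics/cb.png

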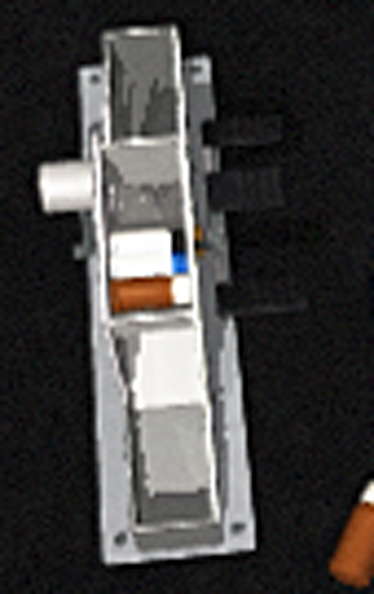

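The left paddle is raised: it is at about (250,233) in side and (241,205) in scene. The right paddle is low, at (247,194) in side and (270,200) in scene, and the key sits between them at (247,207). The queue under the guard holds an amber vial and a white-labelled one, so the look-alikes are those lying on the bench. Next I'll fit the sorter pose to all the known points.

```bash
cat >> h.py <<'E'
M={'paddle_left':(-.078,.0713,.1387),'paddle_right':(-.078,-.0921,.0733),'key_top':(-.074,0,.153)}
E
python3 - <<'E'
from h import *
from scipy.optimize import least_squares
a=grab_frame('scene');b=grab_frame('side')
L=[];obs=[]
for f,n in((a,'scene'),(b,'side')):
    for t,m in list(M.items())+[('sorter',(0,0,0))]:
        l=tip_of(t,f)
        if l: obs.append((f,m,l[0]['point'],t+n))
# base corners (mine, bench-level 400x105 outline)
for m,p in [((.0525,.2,.008),(213.4,292.5)),((-.0525,.2,.008),(248,289.5)),((.0525,-.2,.008),(208.2,180)),((-.0525,-.2,.008),(237.7,177.7))]: obs.append((b,m,p,'cornerside'))
for m,p in [((-.0525,.2,.008),(211,263)),((.0525,.2,.008),(184,251.5)),((-.0525,-.2,.008),(281,201.5))]: obs.append((a,m,p,'cornerscene'))
def W(v,m): c,s=np.cos(v[2]),np.sin(v[2]); return np.array([v[0]+c*m[0]-s*m[1],v[1]+s*m[0]+c*m[1],m[2]])
def res(v): return np.concatenate([proj(f,W(v,m))[0]-p for f,m,p,_ in obs])
s=least_squares(res,[.6,.02,.1],loss='soft_l1')
print(s.x.round(4))
for o,e in zip(obs,res(s.x).reshape(-1,2)): print(o[3],e.round(1))
for t,m in M.items(): print(t,W(s.x,m).round(4))
im=a['img'].copy()
E
```

```text
[0.6001 0.024  0.1763]
paddle_leftscene [-1.6  2.7]
paddle_rightscene [ 1.9 -1.3]
key_topscene [2.7 1.6]
sorterscene [3.3 2.2]
paddle_leftside [-1.6 -1.6]
paddle_rightside [0.7 0.8]
key_topside [-2.3  0.2]
sorterside [0.1 4. ]
cornerside [-0.2  0.6]
cornerside [ 0.3 -0. ]
cornerside [-0.7  0.4]
cornerside [-0.5  0. ]
cornerscene [ 0.8 -0.6]
cornerscene [-0.5 -1. ]
cornerscene [ 0.7 -0.4]
paddle_left [0.5108 0.0805 0.1387]
paddle_right [ 0.5394 -0.0804  0.0733]
key_top [0.5272 0.011  0.153 ]
```

{"op": "step_arm", "data": {"commands": [[0.1, -0.09, 0, 0, 0, 0.01, 1], [0.2, -0.18, 0, 0, 0, 0.01, 1], [0.3, -0.27, 0, 0, 0, 0.01, 1], [0.4, -0.37, 0, 0, 0, 0.01, 1], [0.5, -0.47, 0, 0, 0, 0.01, 1], [0.6, -0.57, 0, 0, 0, 0.01, 1], [0.7, -0.666, 0, 0, 0, 0.01, 1], [0.7, -0.666, 0, 0, 0, 0.01, 1], [0.7, -0.666, 0, 0, 0, 0.01, 1], [0.7, -0.666, 0, 0, 0, 0.01, 1]], "newtons": 40}}

```text
clock: 2.65
tcp_pos: [0.4204, -0.2505, 0.304]
orientation: [3.129, 0.274, -0.0]
contact_force: [-0.1, -0.3, 0.1]
grip_width: -0.0004
```

{"op": "step_arm", "data": {"commands": [[0.06, -0.12, 0, 0, 0, 0, 1], [0.12, -0.24, 0, 0, 0, 0, 1], [0.18, -0.36, 0, 0, 0, 0, 1], [0.24, -0.48, 0.0, 0, 0, 0, 1], [0.286, -0.621, 0.05, 0, 0, 0, 1], [0.286, -0.621, 0.098, 0, 0, 0, 1], [0.286, -0.621, 0.098, 0, 0, 0, 1], [0.286, -0.621, 0.098, 0, 0, 0, 1], [0.286, -0.621, 0.098, 0, 0, 0, 1], [0.286, -0.621, 0.098, 0, 0, 0, 1]]}}

```text
clock: 3.9
tcp_pos: [0.5077, 0.0788, 0.2555]
orientation: [3.129, 0.27, 0.002]
contact_force: [-0.0, -1.0, 0.2]
grip_width: -0.0005
```

```bash
python3 - <<'E'
from h import *
a=grab_frame('scene');b=grab_frame('side');w=grab_frame('wrist');o=readout.get_obs()
Tm=R.from_rotvec(o['orientation']).as_matrix(); tip=o['tcp_pos']+.073*Tm[:,2]; print(tip)
V=(.6001,.024,.1763)
def W(v,m): c,s=np.cos(v[2]),np.sin(v[2]); return np.array([v[0]+c*m[0]-s*m[1],v[1]+s*m[0]+c*m[1],m[2]])
def paddle(yc,z,th,x0,x1): 
    out=[]
    for x,y in((x0,-.015),(x1,-.015),(x1,.015),(x0,.015)): out.append(W(V,(x,yc+y*np.cos(th),z+y*np.sin(th))))
    return np.array(out)
big=[]
for f,bx in((a,(190,140,100,100)),(b,(200,160,100,100)),(w,(0,0,512,384))):
    im=f['img']
    x,y,ww,hh=bx;k=4 if ww==100 else 1
    c=cv2.resize(im[y:y+hh,x:x+ww],None,fx=k,fy=k,interpolation=cv2.INTER_CUBIC)
    for args in((.0713,.1387,.38,-.1,-.04),(0,.153,0,-.1,-.048),(-.0921,.0733,.38,-.1,-.04)):
        cv2.polylines(c,[((proj(f,paddle(*args))-[x,y])*k).astype(int)],1,(255,0,0),1)
    t=((proj(f,tip)[0]-[x,y])*k).astype(int); cv2.circle(c,tuple(map(int,t)),3,(0,255,0),-1)
    big.append(c)
cv2.imwrite('pics/c1.png',np.hstack(big[:2])[:,:,::-1]);cv2.imwrite('pics/w1.png',big[2][:,:,::-1])
E
```

```text
[0.5074603  0.07956146 0.18218788]
```

View pics/c1.png

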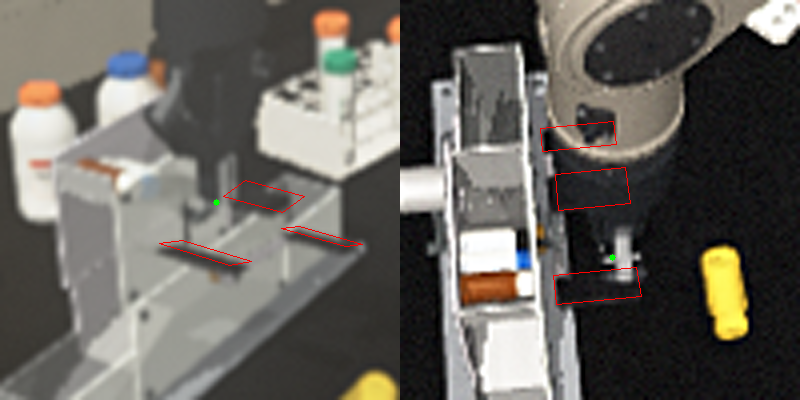

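View pics/w1.png

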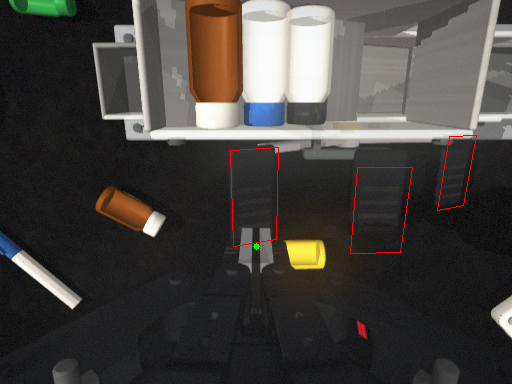

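The wrist view shows the left paddle lying on its predicted outline (255,195). The fingertips are over it, and the three queued vials are at (214,60), (264,60) and (310,60). I'll press the paddle, drifting outward with its arc.

{"op": "step_arm", "data": {"commands": [[0, -0.005, 0.04, 0, 0, 0, 1], [0, -0.005, 0.075, 0, 0, 0, 1], [0, -0.01, 0.095, 0, 0, 0, 1], [0, -0.015, 0.115, 0, 0, 0, 1], [0, -0.02, 0.135, 0, 0, 0, 1], [0, -0.025, 0.155, 0, 0, 0, 1], [0, -0.03, 0.175, 0, 0, 0, 1], [0, -0.03, 0.19, 0, 0, 0, 1], [0, -0.03, 0.19, 0, 0, 0, 1], [0, -0.03, 0.19, 0, 0, 0, 1]]}}

```text
clock: 5.3
tcp_pos: [0.5051, 0.0943, 0.1603]
orientation: [3.129, 0.272, 0.001]
contact_force: [0.3, 0.6, -1.0]
grip_width: -0.0001
```

```bash
python3 - <<'E'
from h import *
a=grab_frame('scene');w=grab_frame('wrist')
print(readout.get_obs()['contact_force'])
c=cv2.resize(a['img'][150:234,190:290],None,fx=3.84,fy=3.84,interpolation=cv2.INTER_CUBIC)
c=cv2.resize(c,(384,323));d=cv2.resize(w['img'],(416,312));d=np.vstack([d,np.zeros((11,416,3),np.uint8)])
cv2.imwrite('pics/c2.png',np.hstack([c,d])[:,:,::-1])
E
```

```text
[ 0.57927985 -0.18764822  0.14703134]
```

View pics/c2.png

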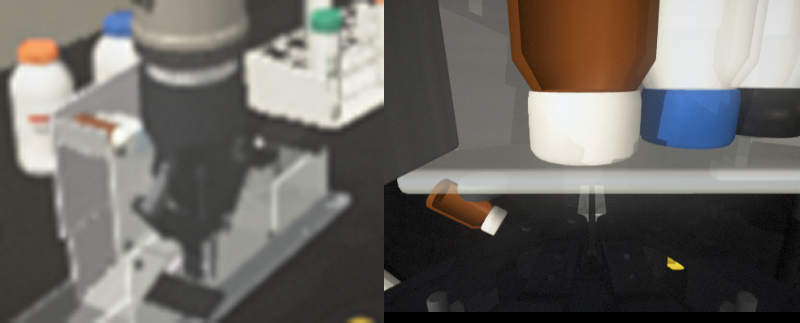

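The gate has rocked over: the left paddle is low at (185,292), the right one is up at (260,145), and the fingers feel no contact. Next I'll go up and over to the key.

{"op": "step_arm", "data": {"commands": [[0, 0, -0.09, 0, 0, 0, 1], [0, 0, -0.18, 0, 0, 0, 1], [0, 0, -0.18, 0, 0, 0, 1], [0.01, 0.08, -0.18, 0, 0, 0, 1], [0.019, 0.172, -0.18, 0, 0, 0, 1], [0.019, 0.172, -0.18, 0, 0, 0, 1], [0.019, 0.172, -0.18, 0, 0, 0, 1], [0.019, 0.172, -0.18, 0, 0, 0, 1], [0.019, 0.172, -0.18, 0, 0, 0, 1], [0.019, 0.172, -0.18, 0, 0, 0, 1]]}}

```text
clock: 6.65
tcp_pos: [0.5291, 0.0119, 0.2506]
orientation: [3.129, 0.274, 0.002]
contact_force: [0.8, -0.5, 0.6]
grip_width: 0.0001
```

```bash
python3 - <<'E'
from h import *
w=grab_frame('wrist');o=readout.get_obs();Tm=R.from_rotvec(o['orientation']).as_matrix(); tip=o['tcp_pos']+.073*Tm[:,2]; print(tip)
print([(x['point'],x['p']) for x in tip_of('key_top',w)])
for x in tip_of('key_top',w): print(atz(w,x['point'],.153))
b=np.ascontiguousarray(w['img']);t=proj(w,[tip[0],tip[1],.153])[0];print(t)
cv2.circle(b,tuple(map(int,t)),3,(0,255,0),-1)
cv2.imwrite('pics/w3.png',b[:,:,::-1])
E
```

```text
[0.52928943 0.01169691 0.17762545]
[([254.9, 228.0], 0.75)]
[0.52873738 0.01264911 0.153     ]
[256.72952977 227.37748914]
```

View pics/w3.png

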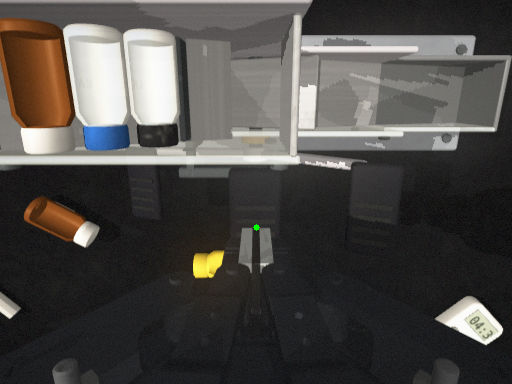

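The key point found by the network agrees with the fingertip position to about 1 mm, and the three vials are still waiting at (40,85), (100,85) and (155,85). I'll press to about 14 mm travel.

{"op": "step_arm", "data": {"commands": [[0, 0, 0.04, 0, 0, 0, 1], [0, 0, 0.06, 0, 0, 0, 1], [0, 0, 0.078, 0, 0, 0, 1], [0, 0, 0.078, 0, 0, 0, 1], [0, 0, 0.078, 0, 0, 0, 1], [0, 0, 0.078, 0, 0, 0, 1], [0, 0, 0.078, 0, 0, 0, 1], [0, 0, 0.078, 0, 0, 0, 1], [0, 0, 0.078, 0, 0, 0, 1], [0, 0, 0.078, 0, 0, 0, 1]]}}

```text
clock: 8.05
tcp_pos: [0.5293, 0.0114, 0.2116]
orientation: [3.129, 0.273, 0.002]
contact_force: [-2.8, 0.3, 3.7]
grip_width: -0.0002
```

```bash
python3 - <<'E'
from h import *
w=grab_frame('wrist');b=grab_frame('side');o=readout.get_obs();print(o['tcp_pos'],o['contact_force'],o['clock'])
for f,n in((w,'w'),(b,'s')): print(n,[(np.round(x['point']).tolist(),round(x['p'],2)) for x in tip_of('waiting_a',f)])
c=cv2.resize(b['img'][165:300,190:275],(240,384),interpolation=cv2.INTER_CUBIC)
cv2.imwrite('pics/w4.png',np.hstack([w['img'],c])[:,:,::-1])
E
```

```text
[0.52927381 0.01144509 0.21162339] [-3.17480162 -0.84395754  3.37040978] 8.15
w []
s [([281.0, 225.0], 0.74), ([223.0, 232.0], 0.66), ([220.0, 273.0], 0.63), ([219.0, 266.0], 0.53), ([268.0, 298.0], 0.53), ([176.0, 287.0], 0.5), ([208.0, 320.0], 0.48), ([219.0, 282.0], 0.44)]
```

View pics/w4.png

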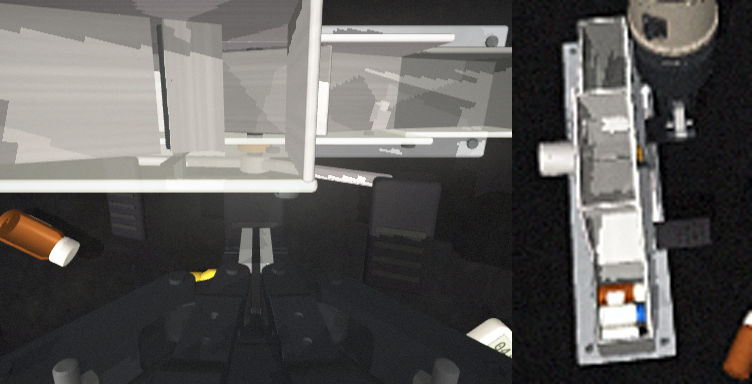

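All three vials are in the left tray (side crop, about (622,295), (622,313) and (622,333)), and the ramp is empty. I'll release the key and withdraw.

{"op": "step_arm", "data": {"commands": [[0, 0, 0, 0, 0, 0, 1], [0, 0, 0, 0, 0, 0, 1], [0, 0, -0.02, 0, 0, 0, 1], [0, 0, -0.04, 0, 0, 0, 1], [0, 0, -0.08, 0, 0, 0, 1], [0, 0, -0.16, 0, 0, 0, 1], [0, 0, -0.2, 0, 0, 0, 1], [0, 0, -0.2, 0, 0, 0, 1], [0, 0, -0.2, 0, 0, 0, 1], [0, 0, -0.2, 0, 0, 0, 1]]}}

```text
clock: 9.5
tcp_pos: [0.5287, 0.0114, 0.3105]
orientation: [3.129, 0.273, -0.001]
contact_force: [-0.0, -1.0, -0.7]
grip_width: -0.0002
```

```bash
python3 - <<'E'
from h import *
w=grab_frame('wrist');b=grab_frame('side');o=readout.get_obs();print(o['tcp_pos'],o['contact_force'],o['clock'])
for x in tip_of('key_top',w): print(x['p'],x['point'],proj(w,[.5272,.011,.153])[0],proj(w,[.5272,.011,.139])[0])
c=cv2.resize(b['img'][165:300,190:275],(240,384),interpolation=cv2.INTER_CUBIC)
cv2.imwrite('pics/w5.png',np.hstack([w['img'],c])[:,:,::-1])
E
```

```text
[0.52880803 0.01146187 0.31075179] [ 1.00352913 -0.18711443  0.60003566] 9.6
0.75 [256.1, 195.9] [256.38085771 197.80952651] [256.33728584 192.47740875]
0.58 [346.0, 193.9] [256.38085771 197.80952651] [256.33728584 192.47740875]
```

View pics/w5.png

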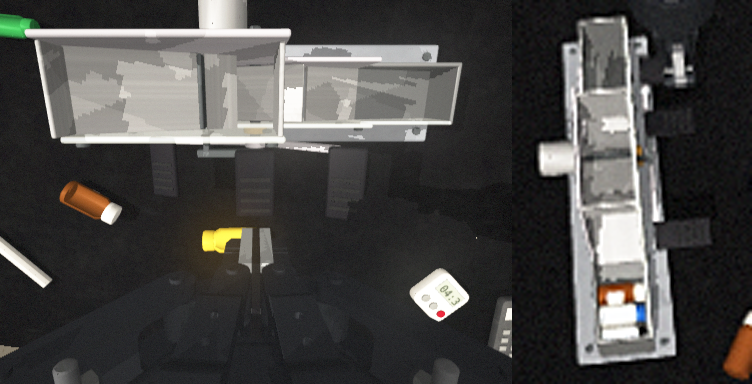

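The key is up again, the gate is tilted left (right paddle up), all three vials are in the left tray and the hand is clear.

```bash
python3 -c "
from h import *
print(r.hand_in())"
```

```text
the job is handed in; nothing more can be done
None
```

The job is done and handed in at about 9.6 s on the robot's clock. I pressed the raised left paddle with the closed fingertips until the gate rocked over. I then held the release key about 14 mm down (measured force 3.4–3.7 N, as expected) until all three vials had rolled out, and let it up.

- **Vials:** the last pictures show all three in the left tray and the ramp empty.
- **Gate:** it rests with its right paddle up and its left paddle down.
- **Key:** it has come up. The detected key point was about 2 px from the position predicted for "up" and about 3.4 px from the one for "down", so the picture of the key, not that number alone, is what I relied on.
- **Clearance:** the gripper was clear above the sorter and the force reading was near zero, within about 1 N. The things standing around were not touched.

**One odd reading:** while the key was held down, the sensor also showed about 3 N sideways, toward the robot. It was gone after release. It could have been friction on the key or a light brush against the guard; I did not check which.

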